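# Clamp the steamer lid down

## Task

Seal the steamer pot: with its lever still raised, turn the clamp screw clockwise until its foot is snug on the lid, feeling for it and not forcing it, then fold the lever down flat until it is fully closed. Do not lean on the lid itself, and leave the other things on the counter where they are.

Things in the scene. Friction and masses are not known exactly. Their poses are not given: they have to be found in the camera images.
- pot: Steamer pot, heavy, does not move: steel pan 193 mm across, 85 mm high, a loop handle at its own +x and -x sides. A flat steel clamp bar, 26 mm wide, hooks under lugs of the rim at its own +y and -y sides and arches over the lid. Origin: middle of the pan's underside, on the counter and on the screw's upright axis.
- boss (a point): Top centre of the threaded boss (32 mm across) in the middle of the clamp bar, 164 mm above the counter, on the screw's upright axis. The bar's own top is at 153 mm. Nothing else within 100 mm of the axis stands higher than the boss but the screw's head and lever.
- lid: Aluminium steamer lid, 204 mm across, on a rubber gasket on the pan's rim, under the clamp bar. Origin: centre of its underside, on the screw's axis. Its flat seat in the middle, which the screw's foot presses, is 27.5 mm higher. Foot and gasket together give about 0.01 mm per newton.
- screw: Clamp screw with its forked head, lever and rubber foot. Origin: on the upright axis, at the lever's pivot, 190 mm above the counter when backed right out; it sinks 5 mm per turn; its axes stay parallel to the pot's. The head, 30 mm across, reaches 18 mm below and 9 mm above it. The foot's wear is unknown (1.2 mm either way), so the angle at which it meets the lid cannot be foreseen.
- spindle (a joint): How far the screw is turned in, rad, clockwise from above (starts at 0 to 0.9). Free running takes 0.05 N m. After 1.5 to 5.8 rad more the foot meets the lid; from there the torque climbs about 0.6 N m per rad. Snug means 0.15 to 0.45 N m at the screw (3 to 9 N pushed sideways on the lever 50 mm from the axis). It stays where it is left.
- lever (a joint): Fold of the steel cam lever on the screw's head, rad: 0 = open, raised 50 degrees above level (starts at 0 to 0.15); 0.87 = fully closed, level, at its stop. Pivot: level axis through the origin of screw. It stays where it is left. A cam drives the foot 0.7 mm down as it folds: with the screw snug this takes 2 to 5 N pressed near its end.
- lever_tip (a point): Outer end of the lever, on its middle line, 90 mm from the pivot (the origin of screw). The lever is a straight flat bar, 16 mm wide and 8 mm thick. Raised, it can be pushed round from the side like a crank, or pinched across its width.
- bowl_a: Small blue ceramic bowl, 110 mm across and 48 mm high, beside the pot; bystander. Origin: centre of its foot.
- bowl_b: The other blue bowl, the same; bystander.
- spoon_rest: Bamboo spoon rest, 210 by 85 mm, 13 mm high; bystander. Origin: centre of its underside.
- spoon: Wooden spoon, 190 mm long, lying on the spoon rest; bystander.
- tub: White plastic tub with its lid on, 118 by 158 mm, 75 mm high; bystander. Origin: centre of its underside.
- spice_jar: Amber glass jar with a steel cap, 52 mm across, 85 mm high; bystander. Origin: centre of its underside.

How it is judged:
On the way, in this order (a step that is already met when the one before it is completed fails the run):
1. the screw is snug on the lid while the lever is still raised (contact force between screw and lid between 10 and 85 N and value of joint lever below 0.3 rad), for 0.2 s.
2. the lever is folded fully closed (value of joint lever above 0.8 rad), for 0.2 s.
At the end, for the whole second after the job is handed in: The lever is folded closed (above 0.80 rad of its 0.87) and the foot presses the lid with 70 to 170 N, as it does when the screw was snug and no tighter before folding (15 to 70 N; the cam adds about 75 N) (value of joint lever above 0.8 rad and contact force between screw and lid between 70 and 170 N); the robot touches nothing.
It fails at once if the lid is pressed with more than 180 N (screw overtightened) (contact force between screw and lid above 180 N).
It fails at once if the robot itself pushes on the lid with more than 25 N (contact force between any of the fingers, the arm and lid above 25 N).
It fails at once if a bystander is moved by more than 15 mm (distance of any of bowl_a, bowl_b, spoon_rest, spoon, tub, spice_jar from where it was at the start of the episode above 0.015 m).
It also fails if it takes over 72 s, if anything falls off the work surface, if the arm or the gripper's body presses on something with over 40 N, if the wrist force passes 120 N, or if a joint passes its speed limit or range.

## Robot

A 6-joint arm with a two-finger parallel gripper is mounted at the origin on the work surface. World frame = base frame: x ahead of the robot, y to its left, z up, the work surface at z = 0. Lengths are in m, angles in rad, forces in N, time in s.
With the tool pointing down it reaches from about 0.325 to 0.85 m from the base axis. Payload 15.5 kg.
Tool frame: the origin (TCP) lies at the very end of the fingers, on their centre line; the grasp point (between the pads) lies 19 mm behind it; x points along the fingers, z is the direction in which the jaws open and shut, and the axes are right-handed (so a half turn about x gives the same grasp; the last joint's range is limited). The gripper opens to 91 mm and grips with 3 to 60 N. Pads are 32 mm wide; open, the fingers measure 118 mm over their backs; the gripper's body (76 mm by 178 mm) begins 60 mm behind the grasp point.
Start: joints at [-1.262, 0.494, 1.345, -0, 1.302, -0.096], TCP at [0.246, -0.575, 0.214] pointing down, gripper open.
Joint ranges: [-2.91, 2.91], [-0.82, 2.16], [0.22, 2.67], [-1.22, 4.37], [0.12, 2.79], [-3.08, 3.08]. Speed limits (rad/s): [1.89, 1.89, 2.57, 3.01, 3.01, 3.01].

## Interface

Orientations are given as a unit quaternion [w, x, y, z].
In Python, from workcell import robot gives the robot as it stands.
- The arm moves only by the tool drive_tool, never from a script. Its argument "increments" is a list of rows, each an object with "linear": the shift along the tool's x, y, z in m, a list of three; "roll": the turn about the tool's x in rad. A call has 1 to 12 rows; each row is the pose to reach, as a shift and turn from the pose commanded when the call began, along the tool's axes at that moment; what a row does not reach only later rows make up. A row lasts 1/8 s, in which the tool goes at most 62.5 mm and 10.7 degrees, less where a joint would pass 70% of its speed; a pose out of reach is approached as far as the arm can. A call with a gripper value outside its range is refused whole. "fingers" is the closure, from 0 (fully open) to 1 (shut), set as the call begins (left out, the last holds). The fingers move at their own pace and stop on an object; "newtons" is the grip in N (left out, the last holds). Time passes only in rows, so rows that repeat a pose let the fingers close. It gives the time, the measured TCP pose, the force and the opening at its end, in the units of the state.
- robot.sense(): the state, without advancing time (a new reading comes with each control period).
- robot.camera(name): name is "scene" or "top" or "wrist"; returns (picture, depth): 400x640x3 uint8, blue, green, red; 400x640 float32, m along the optical axis (not along the pixel's ray), 0 where there is no reading.
- robot.get_calibration(name): a dict with "fx", "fy", "cx", "cy" (pixels), "cam_to_world" (4x4, takes a point from camera to world coordinates). Camera axes: x right, y down, z forward; pixel columns grow to the right and rows downward; lengths in m; the calibration is good to about 2 mm. A picture is of the moment at which its call begins: read the wrist's pose just before it. get_calibration takes no time and is no camera call; for the wrist camera it gives the pose at the moment of the call.
- robot.hand_in(): hands the job in, once; it reports no verdict.
The state is a dict: "clock": time; "joint_positions": joint angles; "joint_velocities": joint speeds; "joint_efforts": joint torques, N m; "tcp_pos": TCP position; "tcp_rot": TCP orientation; "wrist_force": force on the tool from outside, world axes, zero at the start; "moment": the same for the moment, N m; "grip_width": opening from 0.0 (shut) to 1.0 (fully open).
Only numpy, scipy, OpenCV 4.12 (cv2) and the standard library are available. Lean on these libraries where they do the work, as an engineer would, in place of code of your own. Each camera call takes 0.05 s, during which the arm holds its last target.

## Working session

There is one attempt and no reset: what is moved stays moved. The work goes in short steps, Python scripts to look and compute and a tool call to move; the robot and the scene stay as the last step left them, time stands still between calls to the robot, and variables do not carry over. Pictures are saved under pics/ and viewed, and the job is handed in when it is done.

Besides the shell and the picture viewer there is one more tool, called as name([rows], argument=value, ...), one row to a line, values as JSON. drive_tool: Moves the arm, as the interface text tells. Its arguments: {"type":"object","properties":{"increments":{"type":"array","items":{"type":"object","properties":{"linear":{"type":"array","items":{"type":"number"}},"roll":{"type":"number"}}}},"fingers":{"type":"number"},"newtons":{"type":"number"}},"required":["increments"]}

```bash
mkdir -p pics; python3 - <<'E'
from workcell import robot
import cv2,numpy as np
s=robot.sense();print(s)
for n in ["scene","top"]:
    p,d=robot.camera(n);cv2.imwrite(f"pics/{n}0.png",p);np.save(f"pics/{n}0.npy",d)
    c=robot.get_calibration(n);print(n,c)
E
```

```text
{'clock': 0.0, 'joint_positions': array([-1.26249457e+00,  4.94153158e-01,  1.34615801e+00, -3.55134350e-05,
        1.30248053e+00, -9.55016758e-02]), 'joint_velocities': array([ 0.0003807 , -0.00033986, -0.00080652, -0.00111694, -0.00210493,
       -0.0008038 ]), 'joint_efforts': array([-4.55008858e-04, -8.78815341e+01, -3.81858838e+01,  7.08302599e-02,
        5.32294542e-02, -2.21732457e-04]), 'tcp_pos': array([ 0.24544637, -0.5743646 ,  0.21334782]), 'tcp_rot': array([ 0.58977412,  0.38983106,  0.59044912, -0.38931744]), 'wrist_force': array([ 0.33299122, -0.45981734, -0.27186991]), 'moment': array([ 0.03198539,  0.00854573, -0.01960046]), 'grip_width': 0.9976459145403549}
scene {'fx': 383.22144390801003, 'fy': 383.22144390801003, 'cx': 316.95968584076434, 'cy': 199.48545496185457, 'cam_to_world': array([[ 0.14785387,  0.63250743, -0.7603115 ,  1.26794564],
       [ 0.98899778, -0.09825333,  0.11058781,  0.01573345],
       [-0.00475553, -0.76829723, -0.64007559,  0.75316638],
       [ 0.        ,  0.        ,  0.        ,  1.        ]])}
top {'fx': 513.5624683974546, 'fy': 513.5624683974546, 'cx': 320.9614774740848, 'cy': 197.2114461869156, 'cam_to_world': array([[-0.00362356, -0.98122454,  0.19283483,  0.33742643],
       [-0.99996629,  0.0021346 , -0.00792864,  0.1004342 ],
       [ 0.00736815, -0.19285706, -0.9811992 ,  1.60675273],
       [ 0.        ,  0.        ,  0.        ,  1.        ]])}
```

View pics/scene0.png

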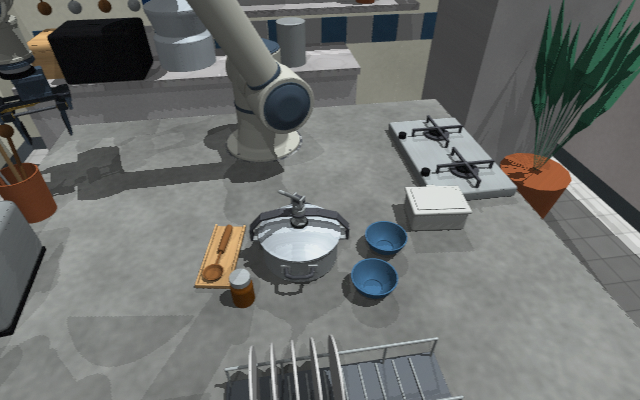

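View pics/top0.png

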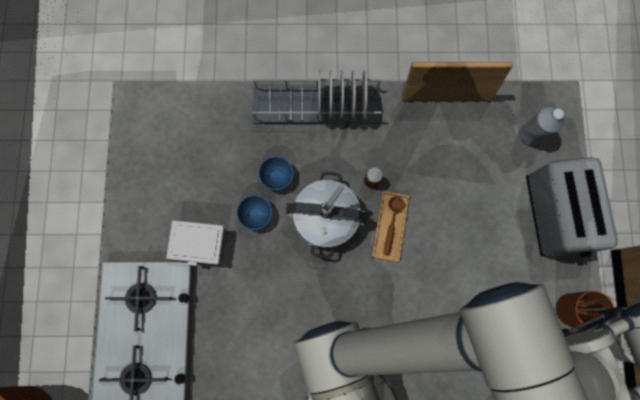

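```bash
python3 - <<'E'
import cv2,numpy as np
a=cv2.imread("pics/scene0.png")[170:290,220:380];b=cv2.imread("pics/top0.png")[165:270,270:400]
cv2.imwrite("pics/z1.png",cv2.resize(a,None,fx=5,fy=5,interpolation=cv2.INTER_CUBIC))
cv2.imwrite("pics/z2.png",cv2.resize(b,None,fx=5.5,fy=5.5,interpolation=cv2.INTER_CUBIC))
E
```

```text
(no output)
```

View pics/z1.png

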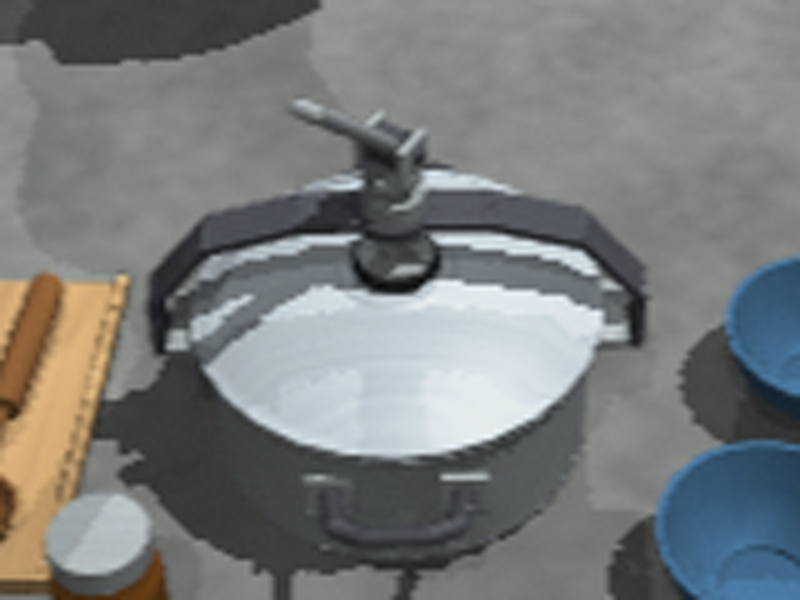

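View pics/z2.png

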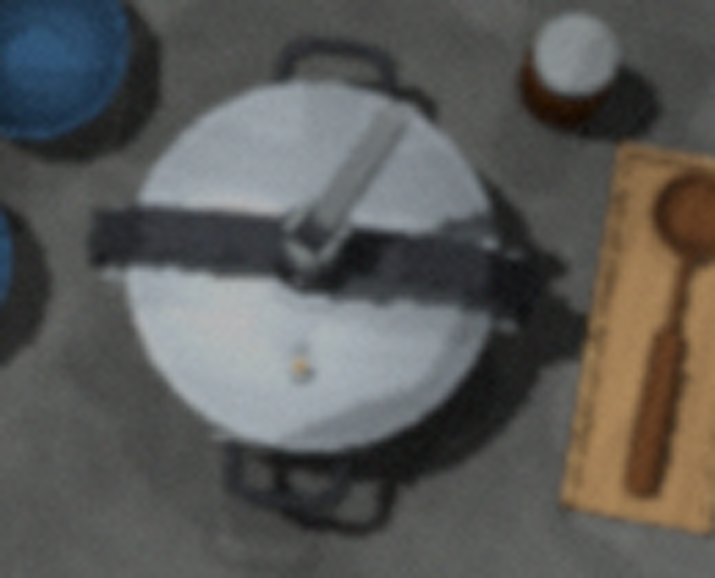

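```bash
cat > h.py <<'E'
import numpy as np
from workcell import robot
def ray(n,u,v,c=None):
    c=c or robot.get_calibration(n);M=c["cam_to_world"]
    return M[:3,3],M[:3,:3]@np.array([(u-c["cx"])/c["fx"],(v-c["cy"])/c["fy"],1])
def plane(n,u,v,z,c=None):
    o,d=ray(n,u,v,c);return o+d*(z-o[2])/d[2]
def tri(a,b):
    A=np.zeros((3,3));B=np.zeros(3)
    for o,d in (a,b):
        d=d/np.linalg.norm(d);P=np.eye(3)-np.outer(d,d);A+=P;B+=P@o
    return np.linalg.solve(A,B)
E
python3 - <<'E'
from h import *
import cv2
print("tip",tri(ray("top",341.8,186),ray("scene",279.6,191)), plane("top",341.8,186.5,.258))
print("head",plane("top",326.3,208.5,.195),plane("scene",298,200,.19))
d=np.load("pics/top0.npy");p=cv2.imread("pics/top0.png")
for n,bb in (("top",(270,165,400,270)),):
    # height map points above z
    v,u=np.mgrid[bb[1]:bb[3],bb[0]:bb[2]];z=d[v,u]
    c=robot.get_calibration(n);P=np.stack([(u-c["cx"])/c["fx"]*z,(v-c["cy"])/c["fy"]*z,z],-1)@c["cam_to_world"][:3,:3].T+c["cam_to_world"][:3,3]
    for lo,hi in((.17,.21),(.21,.23),(.23,.25),(.25,.3),(.145,.16)):
        m=(P[...,2]>lo)&(P[...,2]<hi);print(lo,m.sum(),P[m].mean(0),P[m].min(0),P[m].max(0))
    m=(P[...,2]>.075)&(P[...,2]<.13);print(P[m].min(0),P[m].max(0))
    m=(P[...,2]>.20)&(P[...,2]<.3);Q=P[m];cc=Q.mean(0);w,V=np.linalg.eigh(np.cov((Q-cc).T));print(V[:,2],cc)
    lev=Q
E
```

```text
tip [0.63416649 0.03099688 0.25271289] [0.63172235 0.03340481 0.258     ]
head [0.58275053 0.07424908 0.195     ] [0.59413989 0.06979921 0.19      ]
0.17 118 [0.58759328 0.07284544 0.19445032] [0.57092274 0.05585182 0.17213985] [0.60693307 0.08902226 0.20994471]
0.21 50 [0.60835917 0.05698594 0.21959224] [0.59484155 0.04531351 0.2100304 ] [0.62257407 0.06971919 0.22982787]
0.23 47 [0.62316366 0.04430888 0.23929179] [0.61018599 0.02967728 0.23032297] [0.63855891 0.05641911 0.24984443]
0.25 23 [0.63183297 0.03748468 0.25395461] [0.62357501 0.03024187 0.25009389] [0.63962755 0.04345481 0.25907262]
0.145 328 [0.58617179 0.07405577 0.15056591] [ 0.5661048  -0.0119677   0.14501982] [0.6076925  0.15510641 0.15945254]
[ 0.45729503 -0.09636591  0.07504317] [0.72844151 0.1956338  0.12996371]
[-0.5559727   0.44134486 -0.70435011] [0.61440284 0.05153483 0.22872648]
```

```bash
cat >> h.py <<'E'
from scipy.spatial.transform import Rotation as R
def axes(s=None):
    s=s or robot.sense();q=s["tcp_rot"];return R.from_quat([q[1],q[2],q[3],q[0]]).as_matrix()
def rel(target,s=None):
    s=s or robot.sense();return axes(s).T@(np.array(target)-s["tcp_pos"])
AX=np.array([.588,.073])
E
python3 - <<'E'
from h import *
M=axes();print(M.round(4))
print("z az",np.degrees(np.arctan2(M[1,2],M[0,2])))
a=np.radians(-40);t=np.r_[AX+.048*np.array([np.cos(a),np.sin(a)]),.31];print(t,rel(t).round(4))
E
```

```text
[[-4.000e-04  9.196e-01  3.929e-01]
 [ 1.100e-03  3.929e-01 -9.196e-01]
 [-1.000e+00  1.000e-04 -1.100e-03]]
z az -66.86413390352034
[0.62477013 0.04214619 0.31      ] [-0.0961  0.5911 -0.418 ]
```

drive_tool([
  {"linear":[-0.05,0,0],"roll":-0.1},
  {"linear":[-0.096,0.03,-0.02],"roll":-0.25},
  {"linear":[-0.096,0.08,-0.055],"roll":-0.43},
  {"linear":[-0.096,0.13,-0.09],"roll":-0.61},
  {"linear":[-0.096,0.18,-0.125],"roll":-0.79},
  {"linear":[-0.096,0.23,-0.16],"roll":-0.97},
  {"linear":[-0.096,0.28,-0.195],"roll":-1.15},
  {"linear":[-0.096,0.33,-0.23],"roll":-1.33},
  {"linear":[-0.096,0.38,-0.265],"roll":-1.51},
  {"linear":[-0.096,0.43,-0.3],"roll":-1.69},
  {"linear":[-0.096,0.48,-0.335],"roll":-1.87},
  {"linear":[-0.096,0.53,-0.37],"roll":-2.04},
], fingers=0.6)

```text
clock: 1.6
tcp_pos: [0.5882, -0.0243, 0.3097]
tcp_rot: [0.64, -0.301, 0.64, 0.301]
wrist_force: [-0.3, -1.5, -0.1]
grip_width: 0.398
```

```bash
python3 - <<'E'
from h import *
import cv2
s=robot.sense();print(s["clock"],s["tcp_pos"],s["joint_positions"].round(3),s["grip_width"],s["wrist_force"])
M=axes(s);print("z az",np.degrees(np.arctan2(M[1,2],M[0,2])))
a=np.radians(-40);t=np.r_[AX+.048*np.array([np.cos(a),np.sin(a)]),.31];print(rel(t).round(4))
c=robot.get_calibration("wrist")
p,d=robot.camera("wrist");cv2.imwrite("pics/w1.png",p);np.save("pics/w1.npy",d);np.save("pics/w1c.npy",c["cam_to_world"])
E
```

```text
1.6 [ 0.5882401  -0.02430153  0.309722  ] [-0.143  0.366  1.294 -0.     1.482 -1.022] 0.3976313844104436 [-0.3399592  -1.54841607 -0.11847827]
z az 50.35668212274089
[-0.0003  0.0143  0.0745]
```

View pics/w1.png

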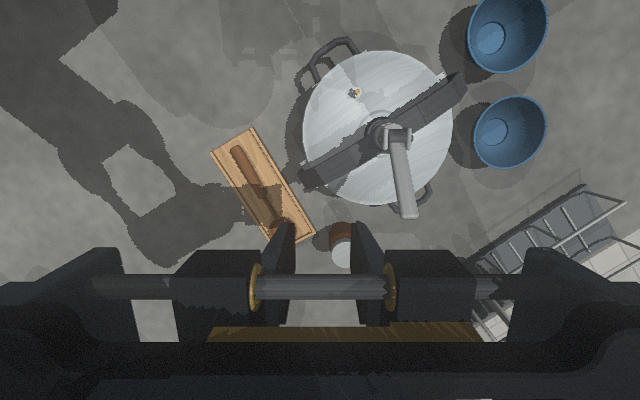

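Wrist view: the clamp head sits near pixel (397,135), the lever runs down to its tip near (409,215), and the fingers are at the bottom. I'll measure from the depth.

```bash
python3 - <<'E'
from h import *
c=robot.get_calibration("wrist");M=np.load("pics/w1c.npy");d=np.load("pics/w1.npy")
v,u=np.mgrid[115:225,360:440];z=d[v,u]
P=np.stack([(u-c["cx"])/c["fx"]*z,(v-c["cy"])/c["fy"]*z,z],-1)@M[:3,:3].T+M[:3,3]
for lo,hi in((.145,.156),(.158,.166),(.17,.203),(.203,.215),(.215,.225),(.225,.235),(.235,.245),(.245,.28)):
    m=(P[...,2]>lo)&(P[...,2]<hi)
    if m.sum(): print(lo,m.sum(),P[m].mean(0).round(4),P[m].min(0).round(4),P[m].max(0).round(4))
m=(P[...,2]>.206)&(P[...,2]<.28);Q=P[m];cc=Q.mean(0);w,V=np.linalg.eigh(np.cov((Q-cc).T));a=V[:,2];a*=np.sign(a[2]);print(cc,a,np.degrees(np.arctan2(a[1],a[0])),np.degrees(np.arcsin(a[2])))
az=a[:2]/np.hypot(*a[:2]);t=(Q-cc)@a;print("tip",cc+a*t.max(), "axis est",(cc+a*t.max())[:2]-az*.09*np.hypot(*a[:2]))
E
```

```text
0.145 1066 [0.5888 0.0763 0.1518] [0.5686 0.0277 0.1453] [0.6088 0.1315 0.1559]
0.158 89 [0.578  0.0666 0.1626] [0.5727 0.0561 0.1581] [0.5957 0.085  0.1654]
0.17 781 [0.586  0.0713 0.1939] [0.5719 0.0548 0.1718] [0.6038 0.0883 0.203 ]
0.203 226 [0.5989 0.0617 0.2091] [0.5912 0.0495 0.2032] [0.6088 0.071  0.2149]
0.215 218 [0.6071 0.0551 0.2201] [0.5995 0.0441 0.215 ] [0.6151 0.0639 0.2249]
0.225 227 [0.6148 0.0491 0.2301] [0.6075 0.0374 0.2251] [0.6244 0.0582 0.235 ]
0.235 253 [0.6224 0.0429 0.2401] [0.6152 0.031  0.235 ] [0.6329 0.0518 0.245 ]
0.245 341 [0.631  0.0362 0.2511] [0.6228 0.0269 0.245 ] [0.6407 0.0456 0.2562]
[0.61747723 0.04691168 0.23351336] [ 0.54817168 -0.43910821  0.71182287] -38.6961725895057 45.383423133277205
tip [0.63491186 0.03294582 0.25615292] axis est [0.58557641 0.07246556]
```

```bash
sed -i 's/^AX=.*/AX=np.array([.587,.0722])/' h.py; python3 - <<'E'
from h import *
a=np.radians(-38.7);print(rel(np.r_[AX+.046*np.array([np.cos(a),np.sin(a)]),.214]).round(4))
E
```

```text
[0.0955 0.014  0.0681]
```

drive_tool([
  {"linear":[0,0.007,0.034],"roll":-0.017},
  {"linear":[0,0.014,0.068],"roll":-0.017},
  {"linear":[0,0.014,0.068],"roll":-0.017},
  {"linear":[0.03,0.014,0.068],"roll":-0.017},
  {"linear":[0.06,0.014,0.068],"roll":-0.017},
  {"linear":[0.085,0.014,0.068],"roll":-0.017},
  {"linear":[0.095,0.014,0.068],"roll":-0.017},
  {"linear":[0.095,0.014,0.068],"roll":-0.017},
])

```text
clock: 2.65
tcp_pos: [0.6202, 0.0344, 0.2148]
tcp_rot: [0.638, -0.304, 0.639, 0.304]
wrist_force: [1.0, -0.6, 0.5]
grip_width: 0.404
```

```bash
cat >> h.py <<'E'
def rep(phi_cmd=None):
    s=robot.sense();M=axes(s);r=s["tcp_pos"][:2]-AX;F=s["wrist_force"];m=s["moment"]
    az=np.degrees(np.arctan2(M[1,2],M[0,2]))
    print("t",s["clock"],"tcp",s["tcp_pos"].round(4),"r",np.hypot(*r).round(4),"phi",np.degrees(np.arctan2(r[1],r[0])).round(2),"leveraz",(az-90).round(2),"grip",round(s["grip_width"],3),"j6",s["joint_positions"][5].round(3))
    print("Ftool",(M.T@F).round(2),"mom",m.round(3),"torque cw: rxF",-(r[0]*F[1]-r[1]*F[0]).round(3),"with Mz",(-(r[0]*F[1]-r[1]*F[0])-m[2]).round(3))
    return s
def arc(dphis,r=.046,z=None,off=0,phi0=None):
    """rows from the present pose: cw turn angles (rad) -> linear, roll"""
    s=robot.sense();M=axes(s);az=np.arctan2(M[1,2],M[0,2]);a0=az-np.pi/2
    for d in dphis:
        a=a0-d; t=np.r_[AX+r*np.array([np.cos(a),np.sin(a)])-off*np.array([-np.sin(a),np.cos(a)]),s["tcp_pos"][2] if z is None else z]
        print(d,(M.T@(t-s["tcp_pos"])).round(4).tolist())
E
python3 - <<'E'
from h import *
import cv2
rep()
p,d=robot.camera("wrist");cv2.imwrite("pics/w2.png",p)
p,d=robot.camera("scene");cv2.imwrite("pics/s2.png",cv2.resize(p[150:290,200:400],None,fx=4,fy=4))
print("fwd, off 0");arc(np.arange(1,13)*.1)
E
```

```text
t 2.65 tcp [0.6202 0.0344 0.2148] r 0.0503 phi -48.64 leveraz -39.03 grip 0.404 j6 -0.93
Ftool [-0.47 -1.13  0.15] mom [ 0.072 -0.166  0.01 ] torque cw: rxF -0.017 with Mz -0.027
fwd, off 0
0.1 [-0.0, 0.0043, 0.0032]
0.2 [-0.0, 0.005, -0.0013]
0.30000000000000004 [-0.0, 0.0061, -0.0058]
0.4 [-0.0, 0.0077, -0.0101]
0.5 [-0.0, 0.0097, -0.0142]
0.6000000000000001 [-0.0, 0.0121, -0.0182]
0.7000000000000001 [-0.0, 0.0149, -0.0218]
0.8 [-0.0, 0.018, -0.0252]
0.9 [-0.0, 0.0214, -0.0282]
1.0 [-0.0, 0.0252, -0.0309]
1.1 [-0.0001, 0.0292, -0.0332]
1.2000000000000002 [-0.0001, 0.0334, -0.0351]
```

View pics/w2.png

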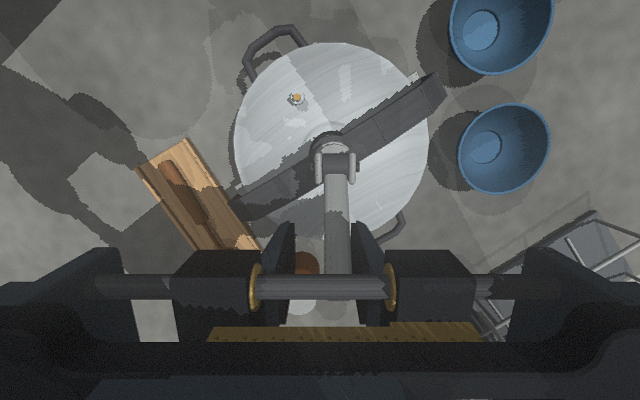

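View pics/s2.png

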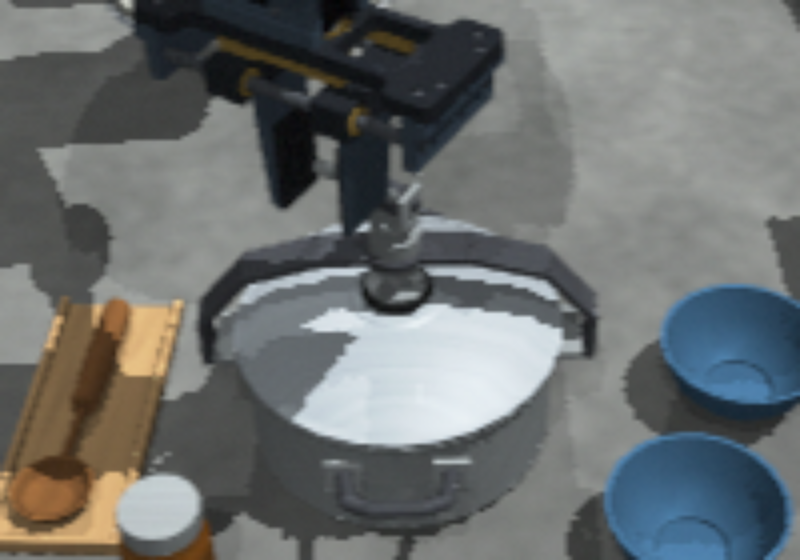

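```bash
python3 - <<'E'
from h import *
s=rep();print(s["joint_velocities"].round(4))
E
```

```text
t 2.75 tcp [0.621  0.0346 0.2159] r 0.0506 phi -47.89 leveraz -39.02 grip 0.402 j6 -0.93
Ftool [-1.07  0.25  0.1 ] mom [ 0.039 -0.186  0.022] torque cw: rxF -0.003 with Mz -0.025
[ 0.0034 -0.0047 -0.005  -0.0023 -0.0035 -0.0003]
```

```bash
python3 - <<'E'
from h import *
arc(np.arange(1,13)*.11,r=.048,off=.010)
E
```

```text
0.11 [-0.0, 0.0034, -0.0074]
0.22 [-0.0, 0.0054, -0.0124]
0.33 [-0.0, 0.0079, -0.0172]
0.44 [-0.0, 0.0109, -0.0217]
0.55 [-0.0, 0.0143, -0.0258]
0.66 [-0.0, 0.0183, -0.0295]
0.77 [-0.0, 0.0225, -0.0328]
0.88 [-0.0001, 0.0272, -0.0356]
0.99 [-0.0001, 0.0321, -0.0378]
1.1 [-0.0001, 0.0372, -0.0395]
1.21 [-0.0001, 0.0425, -0.0406]
1.32 [-0.0001, 0.0478, -0.0412]
```

drive_tool([
  {"linear":[0,0.0034,-0.0074],"roll":0.11},
  {"linear":[0,0.0054,-0.0124],"roll":0.22},
  {"linear":[0,0.0079,-0.0172],"roll":0.33},
  {"linear":[0,0.0109,-0.0217],"roll":0.44},
  {"linear":[0,0.0143,-0.0258],"roll":0.55},
  {"linear":[0,0.0183,-0.0295],"roll":0.66},
  {"linear":[0,0.0225,-0.0328],"roll":0.77},
  {"linear":[0,0.0272,-0.0356],"roll":0.88},
  {"linear":[0,0.0321,-0.0378],"roll":0.99},
  {"linear":[0,0.0372,-0.0395],"roll":1.1},
  {"linear":[0,0.0425,-0.0406],"roll":1.21},
  {"linear":[0,0.0478,-0.0412],"roll":1.32},
])

```text
clock: 4.25
tcp_pos: [0.5582, 0.0329, 0.2162]
tcp_rot: [0.691, 0.152, 0.69, -0.152]
wrist_force: [1.3, 0.6, -0.3]
grip_width: 0.4
```

```bash
python3 - <<'E'
from h import *
import cv2
rep()
p,d=robot.camera("wrist");cv2.imwrite("pics/w3.png",p)
rep()
arc(np.arange(1,6)*.1,r=.048,off=.010,z=.214)
E
```

```text
t 4.25 tcp [0.5582 0.0329 0.2162] r 0.0487 phi -126.29 leveraz -114.85 grip 0.4 j6 0.386
Ftool [0.28 1.1  0.94] mom [-0.016 -0.331  0.035] torque cw: rxF -0.034 with Mz -0.069
t 4.3 tcp [0.5576 0.0332 0.2161] r 0.0488 phi -127.04 leveraz -115.17 grip 0.403 j6 0.392
Ftool [-0.35  1.01  1.59] mom [-0.147 -0.232 -0.019] torque cw: rxF -0.066 with Mz -0.047
0.1 [0.0021, 0.001, -0.0047]
0.2 [0.0021, 0.0027, -0.0093]
0.30000000000000004 [0.0021, 0.0049, -0.0137]
0.4 [0.0021, 0.0075, -0.0179]
0.5 [0.0021, 0.0104, -0.0218]
```

View pics/w3.png

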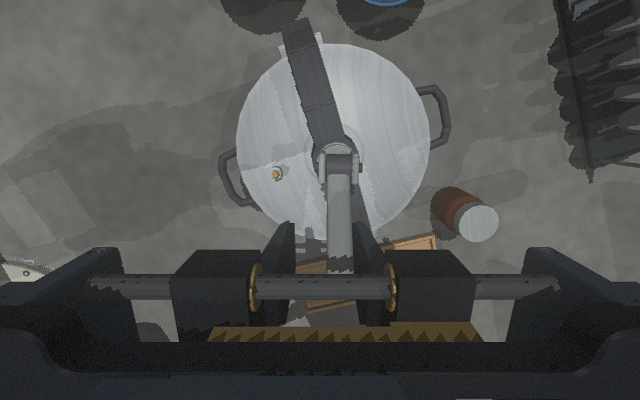

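drive_tool([
  {"linear":[0,0.001,-0.0047],"roll":0.1},
  {"linear":[0,0.0027,-0.0093],"roll":0.2},
  {"linear":[0,0.0049,-0.0137],"roll":0.3},
  {"linear":[0,0.0075,-0.0179],"roll":0.4},
  {"linear":[0,0.0104,-0.0218],"roll":0.5},
  {"linear":[0,0.0104,-0.0218],"roll":0.5},
])

```text
clock: 5.05
tcp_pos: [0.5425, 0.0515, 0.2158]
tcp_rot: [0.633, 0.317, 0.632, -0.316]
wrist_force: [0.6, 0.2, 0.4]
grip_width: 0.402
```

```bash
python3 - <<'E'
from h import *
rep()
arc(np.arange(1,6)*.1,r=.048,off=.010,z=.214)
E
```

```text
t 5.05 tcp [0.5425 0.0515 0.2158] r 0.0491 phi -155.07 leveraz -143.16 grip 0.402 j6 0.913
Ftool [-0.35  0.61  0.23] mom [ 0.013 -0.042  0.012] torque cw: rxF -0.005 with Mz -0.018
0.1 [0.0018, 0.0013, -0.0046]
0.2 [0.0018, 0.003, -0.0092]
0.30000000000000004 [0.0018, 0.0051, -0.0136]
0.4 [0.0018, 0.0077, -0.0178]
0.5 [0.0018, 0.0107, -0.0217]
```

drive_tool([
  {"linear":[0.001,0.0013,-0.0046],"roll":0.1},
  {"linear":[0.001,0.003,-0.0092],"roll":0.2},
  {"linear":[0.001,0.0051,-0.0136],"roll":0.3},
  {"linear":[0.001,0.0077,-0.0178],"roll":0.4},
  {"linear":[0.001,0.0077,-0.0178],"roll":0.4},
])

```text
clock: 5.68
tcp_pos: [0.5378, 0.0703, 0.2143]
tcp_rot: [0.557, 0.435, 0.557, -0.435]
wrist_force: [0.1, -0.7, 0.4]
grip_width: 0.395
```

```bash
python3 - <<'E'
from h import *
rep()
arc(np.arange(1,6)*.1,r=.048,off=.010,z=.213)
E
```

```text
t 5.675 tcp [0.5378 0.0703 0.2143] r 0.0493 phi -177.79 leveraz -165.99 grip 0.395 j6 1.346
Ftool [-0.39 -0.03  0.68] mom [-0.057 -0.017  0.052] torque cw: rxF -0.033 with Mz -0.085
0.1 [0.0013, 0.0015, -0.0047]
0.2 [0.0013, 0.0032, -0.0093]
0.30000000000000004 [0.0013, 0.0053, -0.0137]
0.4 [0.0013, 0.0079, -0.0178]
0.5 [0.0013, 0.0109, -0.0217]
```

drive_tool([
  {"linear":[0.001,0.0015,-0.0047],"roll":0.1},
  {"linear":[0.001,0.0032,-0.0093],"roll":0.2},
  {"linear":[0.001,0.0053,-0.0137],"roll":0.3},
  {"linear":[0.001,0.0079,-0.0178],"roll":0.4},
  {"linear":[0.001,0.0079,-0.0178],"roll":0.4},
])

```text
clock: 6.3
tcp_pos: [0.5411, 0.0894, 0.2131]
tcp_rot: [0.46, 0.537, 0.46, -0.537]
wrist_force: [-0.5, -0.0, 0.8]
grip_width: 0.399
```

```bash
python3 - <<'E'
from h import *
rep()
arc(np.arange(1,6)*.1,r=.048,off=.010,z=.213)
E
```

```text
t 6.3 tcp [0.5411 0.0894 0.2131] r 0.0491 phi 159.45 leveraz -188.87 grip 0.399 j6 1.781
Ftool [-0.83 -0.5   0.09] mom [ 0.083  0.04  -0.016] torque cw: rxF -0.009 with Mz 0.007
0.1 [0.0001, 0.0013, -0.0048]
0.2 [0.0001, 0.003, -0.0094]
0.30000000000000004 [0.0001, 0.0051, -0.0138]
0.4 [0.0001, 0.0077, -0.018]
0.5 [0.0001, 0.0107, -0.0219]
```

drive_tool([
  {"linear":[0,0.0013,-0.0048],"roll":0.1},
  {"linear":[0,0.003,-0.0094],"roll":0.2},
  {"linear":[0,0.0051,-0.0138],"roll":0.3},
  {"linear":[0,0.0077,-0.018],"roll":0.4},
  {"linear":[0,0.0077,-0.018],"roll":0.4},
])

```text
clock: 6.92
tcp_pos: [0.5514, 0.1059, 0.2129]
tcp_rot: [-0.344, -0.618, -0.344, 0.618]
wrist_force: [0.7, 0.0, -0.6]
grip_width: 0.395
```

```bash
python3 - <<'E'
from h import *
rep()
arc(np.arange(1,6)*.1,r=.048,off=.010,z=.212)
E
```

```text
t 6.925 tcp [0.5514 0.1059 0.2129] r 0.049 phi 136.56 leveraz -211.77 grip 0.395 j6 2.209
Ftool [ 0.61  0.59 -0.41] mom [0.076 0.063 0.004] torque cw: rxF 0.025 with Mz 0.021
0.1 [0.0009, 0.0012, -0.0048]
0.2 [0.0009, 0.0029, -0.0094]
0.30000000000000004 [0.0009, 0.0051, -0.0138]
0.4 [0.0009, 0.0077, -0.018]
0.5 [0.0009, 0.0107, -0.0219]
```

drive_tool([
  {"linear":[0,0.0012,-0.0048],"roll":0.1},
  {"linear":[0,0.0029,-0.0094],"roll":0.2},
  {"linear":[0,0.0051,-0.0138],"roll":0.3},
  {"linear":[0,0.0077,-0.018],"roll":0.4},
  {"linear":[0,0.0077,-0.018],"roll":0.4},
])

```text
clock: 7.55
tcp_pos: [0.567, 0.1168, 0.2127]
tcp_rot: [-0.214, -0.673, -0.215, 0.674]
wrist_force: [-3.1, -1.7, 0.4]
grip_width: 0.398
```

```bash
python3 - <<'E'
from h import *
import cv2
rep()
p,d=robot.camera("wrist");cv2.imwrite("pics/w4.png",p)
arc(np.arange(1,6)*.1,r=.048,off=.010,z=.212)
E
```

```text
t 7.55 tcp [0.567  0.1168 0.2127] r 0.0489 phi 114.14 leveraz -234.68 grip 0.398 j6 2.625
Ftool [-0.36 -0.39  3.47] mom [-0.166  0.441  0.07 ] torque cw: rxF -0.17 with Mz -0.24
0.1 [0.0008, 0.0012, -0.0052]
0.2 [0.0008, 0.003, -0.0098]
0.30000000000000004 [0.0008, 0.0051, -0.0142]
0.4 [0.0008, 0.0077, -0.0183]
0.5 [0.0008, 0.0107, -0.0222]
```

View pics/w4.png

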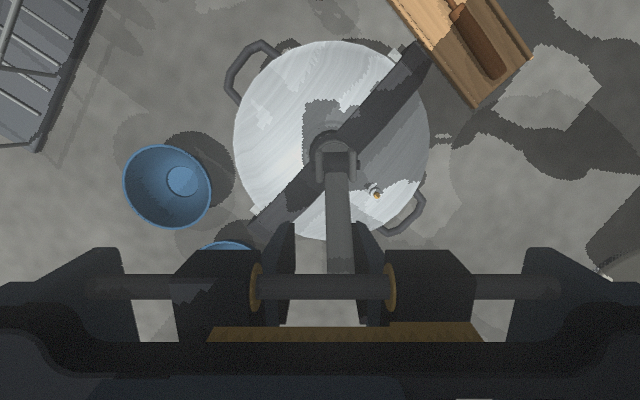

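```bash
cat >> h.py <<'E'
def avg(n=8):
    L=[]
    for _ in range(n):
        s=robot.sense();M=axes(s);r=s["tcp_pos"][:2]-AX;F=s["wrist_force"];k=-(r[0]*F[1]-r[1]*F[0])
        L.append(np.r_[M.T@F,s["moment"][2],k,k-s["moment"][2]]);robot.camera("wrist")
    L=np.array(L);print("avg Ftool,Mz,k,k-Mz",L.mean(0).round(3),"sd",L.std(0).round(3))
E
python3 - <<'E'
from h import *
avg();rep()
E
```

```text
avg Ftool,Mz,k,k-Mz [ 1.198  0.919  4.215  0.081 -0.194 -0.274] sd [0.417 0.65  0.632 0.019 0.025 0.041]
t 8.0 tcp [0.5672 0.117  0.2128] r 0.049 phi 113.83 leveraz -234.89 grip 0.398 j6 2.629
Ftool [0.43 1.08 5.4 ] mom [-0.596  0.593  0.045] torque cw: rxF -0.249 with Mz -0.294
```

```bash
python3 - <<'E'
from h import *
arc([.08,.16],r=.048,off=.010)
E
```

```text
0.08 [-0.0, 0.001, -0.0042]
0.16 [-0.0, 0.0022, -0.0079]
```

drive_tool([
  {"linear":[0,0.001,-0.004],"roll":0.08},
  {"linear":[0,0.0022,-0.0076],"roll":0.16},
  {"linear":[0,0.0022,-0.0076],"roll":0.16},
  {"linear":[0,0.0022,-0.0076],"roll":0.16},
])

```text
clock: 8.5
tcp_pos: [0.5748, 0.1198, 0.2128]
tcp_rot: [-0.159, -0.689, -0.159, 0.689]
wrist_force: [-3.2, -2.6, -1.5]
grip_width: 0.405
```

```bash
python3 - <<'E'
from h import *
rep();avg();rep()
E
```

```text
t 8.5 tcp [0.5748 0.1198 0.2128] r 0.0491 phi 104.37 leveraz -244.06 grip 0.405 j6 2.793
Ftool [1.46 0.89 4.04] mom [-0.31   0.429  0.067] torque cw: rxF -0.185 with Mz -0.253
avg Ftool,Mz,k,k-Mz [ 2.12   1.363  4.233  0.076 -0.19  -0.266] sd [0.522 0.456 0.655 0.03  0.032 0.059]
t 8.9 tcp [0.5749 0.1197 0.2128] r 0.0491 phi 104.32 leveraz -244.12 grip 0.397 j6 2.794
Ftool [3.8  0.97 4.28] mom [-0.422  0.465  0.057] torque cw: rxF -0.196 with Mz -0.253
```

```bash
python3 - <<'E'
from h import *
import cv2
p,d=robot.camera("wrist");cv2.imwrite("pics/w5.png",p)
c=robot.get_calibration("wrist");M=c["cam_to_world"]
v,u=np.mgrid[130:275,296:360];z=d[v,u]
P=np.stack([(u-c["cx"])/c["fx"]*z,(v-c["cy"])/c["fy"]*z,z],-1)@M[:3,:3].T+M[:3,3]
m=(P[...,2]>.206)&(P[...,2]<.275)&(np.hypot(P[...,0]-AX[0],P[...,1]-AX[1])<.062);Q=P[m];cc=Q.mean(0);w,V=np.linalg.eigh(np.cov((Q-cc).T));a=V[:,2];a*=np.sign(a[2]);print(m.sum(),cc,a,np.degrees(np.arctan2(a[1],a[0])),np.degrees(np.arcsin(a[2])),w)
h=(P[...,2]>.17)&(P[...,2]<.201);print(P[h].max(0),P[h].min(0))
p,d=robot.camera("scene");cv2.imwrite("pics/s5.png",cv2.resize(p[150:290,200:400],None,fx=4,fy=4))
E
```

```text
2458 [0.57122506 0.10192835 0.22827797] [-0.33312064  0.55498854  0.7622456 ] 120.97343484913365 49.6625670592624 [9.69808231e-06 2.85813902e-05 2.31279983e-04]
[0.60472092 0.08696918 0.20098721] [0.5714139  0.05635892 0.17023409]
```

View pics/w5.png

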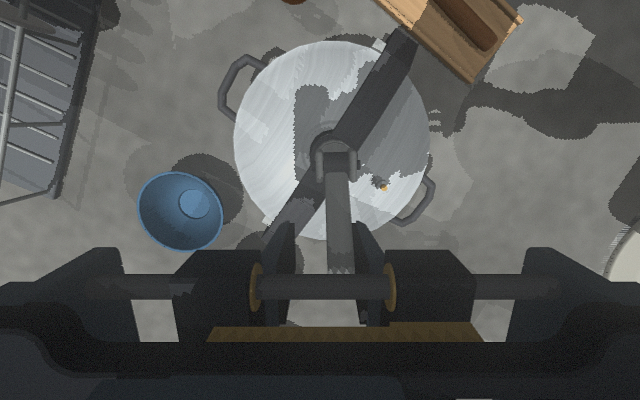

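View pics/s5.png

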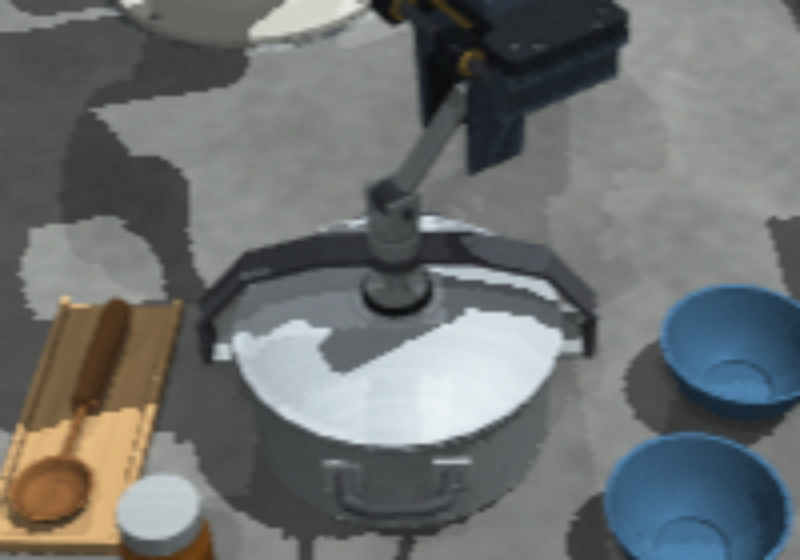

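drive_tool([
  {"linear":[0,0.0003,-0.002],"roll":0.04},
])

```text
clock: 9.12
tcp_pos: [0.5766, 0.1202, 0.2128]
tcp_rot: [-0.144, -0.692, -0.144, 0.692]
wrist_force: [-4.2, -4.6, -2.2]
grip_width: 0.4
```

```bash
python3 - <<'E'
from h import *
rep();avg(3);rep()
E
```

```text
t 9.125 tcp [0.5766 0.1202 0.2128] r 0.0491 phi 102.27 leveraz -246.45 grip 0.4 j6 2.835
Ftool [2.18 2.49 5.69] mom [-0.589  0.542  0.11 ] torque cw: rxF -0.25 with Mz -0.36
avg Ftool,Mz,k,k-Mz [ 2.475  1.862  5.656  0.1   -0.254 -0.355] sd [0.248 0.753 0.185 0.01  0.004 0.005]
t 9.275 tcp [0.5768 0.1203 0.2128] r 0.0492 phi 102.01 leveraz -246.43 grip 0.399 j6 2.835
Ftool [1.96 2.6  4.8 ] mom [-0.549  0.51   0.12 ] torque cw: rxF -0.205 with Mz -0.326
```

drive_tool([
  {"linear":[0,0,0.005]},
  {"linear":[0,0,0.01]},
  {"linear":[0,0,0.01]},
  {"linear":[-0.03,0,0.01]},
  {"linear":[-0.07,0,0.01]},
  {"linear":[-0.1,0,0.01]},
  {"linear":[-0.1,0,0.01]},
], fingers=0.6)

```text
invalid input
```

```bash
python3 - <<'E'
from h import *
import cv2
robot.camera("wrist")
rep()
c=robot.get_calibration("wrist");M=c["cam_to_world"]
p,d=robot.camera("wrist");cv2.imwrite("pics/w6.png",p)
v,u=np.mgrid[80:300,280:420];z=d[v,u]
P=np.stack([(u-c["cx"])/c["fx"]*z,(v-c["cy"])/c["fy"]*z,z],-1)@M[:3,:3].T+M[:3,3]
rr=np.hypot(P[...,0]-AX[0],P[...,1]-AX[1])
m=(P[...,2]>.200)&(P[...,2]<.28)&(rr<.075)&(rr>.017);Q=P[m];cc=Q.mean(0);w,V=np.linalg.eigh(np.cov((Q-cc).T));a=V[:,2];a*=np.sign(a[2]);print(m.sum(),cc,a,np.degrees(np.arctan2(a[1],a[0])),np.degrees(np.arcsin(a[2])),w)
t=(Q-cc)@a;print("tip",cc+a*t.max())
h=(P[...,2]>.17)&(P[...,2]<.201)&(rr<.03);print(P[h].max(0),P[h].min(0))
print(rep()["tcp_pos"])
E
```

```text
t 9.325 tcp [0.5768 0.1203 0.2128] r 0.0491 phi 102.01 leveraz -246.42 grip 0.399 j6 2.834
Ftool [3.12 2.67 4.63] mom [-0.548  0.538  0.093] torque cw: rxF -0.197 with Mz -0.29
4047 [0.57493875 0.10457394 0.2371594 ] [-0.50613144 -0.14098982  0.85085418] -164.43409552421122 58.30469655449132 [5.51858255e-05 2.10708702e-04 3.06543057e-04]
tip [0.55360405 0.09863086 0.27302501]
[0.60462253 0.08657859 0.20096414] [0.57182654 0.05660136 0.17001231]
t 9.375 tcp [0.5768 0.1203 0.2129] r 0.0492 phi 101.99 leveraz -246.42 grip 0.398 j6 2.834
Ftool [2.61 2.17 4.88] mom [-0.5    0.586  0.11 ] torque cw: rxF -0.213 with Mz -0.324
[0.57679172 0.12028748 0.21285519]
```

View pics/w6.png

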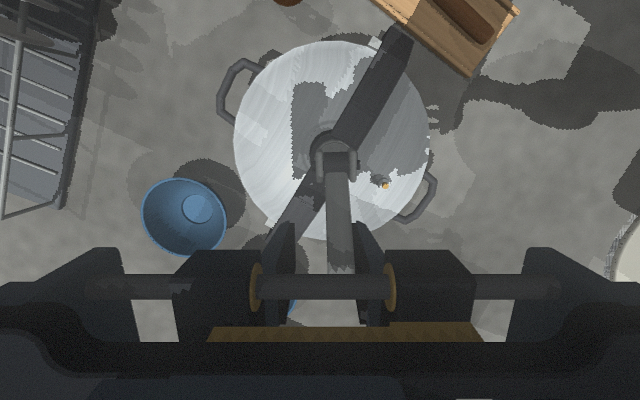

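drive_tool([
  {"linear":[0,0,0.005],"roll":0},
  {"linear":[0,0,0.01],"roll":0},
  {"linear":[0,0,0.01],"roll":0},
  {"linear":[-0.03,0,0.01],"roll":0},
  {"linear":[-0.07,0,0.01],"roll":0},
  {"linear":[-0.1,0,0.01],"roll":0},
  {"linear":[-0.1,0,0.01],"roll":0},
])

```text
clock: 10.25
tcp_pos: [0.569, 0.1166, 0.3154]
tcp_rot: [0.145, 0.694, 0.144, -0.69]
wrist_force: [0.1, -0.4, -1.1]
grip_width: 0.396
```

```bash
python3 - <<'E'
from h import *
import cv2
robot.camera("wrist")
rep()
c=robot.get_calibration("wrist");M=c["cam_to_world"]
p,d=robot.camera("wrist");cv2.imwrite("pics/w7.png",p)
v,u=np.mgrid[80:240,280:420];z=d[v,u]
P=np.stack([(u-c["cx"])/c["fx"]*z,(v-c["cy"])/c["fy"]*z,z],-1)@M[:3,:3].T+M[:3,3]
rr=np.hypot(P[...,0]-AX[0],P[...,1]-AX[1])
m=(P[...,2]>.200)&(P[...,2]<.28)&(rr<.075)&(rr>.017);Q=P[m];cc=Q.mean(0);w,V=np.linalg.eigh(np.cov((Q-cc).T));a=V[:,2];a*=np.sign(a[2]);print(m.sum(),cc,a,np.degrees(np.arctan2(a[1],a[0])),np.degrees(np.arcsin(a[2])),w)
t=(Q-cc)@a;print("tip",cc+a*t.max())
h=(P[...,2]>.17)&(P[...,2]<.201)&(rr<.03);print(P[h].max(0),P[h].min(0))
E
```

```text
t 10.3 tcp [0.5682 0.1165 0.3138] r 0.0481 phi 112.97 leveraz -246.41 grip 0.398 j6 2.829
Ftool [ 0.28  0.35 -0.19] mom [ 0.077 -0.014  0.002] torque cw: rxF 0.009 with Mz 0.007
980 [0.57048133 0.10834681 0.2333231 ] [-0.29601027  0.63716048  0.71162099] 114.91850909580265 45.36695727665192 [9.30225121e-07 2.05895199e-05 3.27231333e-04]
tip [0.56214377 0.12629336 0.25336694]
[0.60430707 0.0863822  0.20085976] [0.57166693 0.0565386  0.17153618]
```

View pics/w7.png

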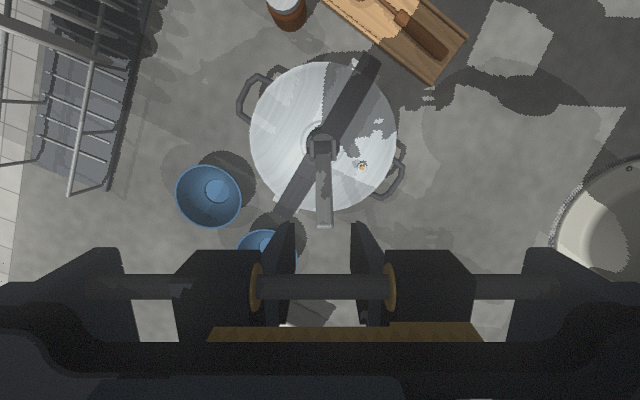

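Snug done: the lever is still raised at 45° elevation, azimuth 115°, and the torque climb matched the stated slope. Next I'll close the fingers and move above the lever tip.

```bash
cat >> h.py <<'E'
def at(r,z,az=114.9):
    a=np.radians(az);return rel(np.r_[AX+r*np.array([np.cos(a),np.sin(a)]),z]).round(4).tolist()
E
python3 - <<'E'
from h import *
print(at(.062,.29))
E
```

```text
[0.0227, -0.0137, 0.0014]
```

drive_tool([
  {"linear":[0,-0.007,0.001],"roll":-0.02},
  {"linear":[0,-0.014,0.001],"roll":-0.02},
  {"linear":[0,-0.014,0.001],"roll":-0.02},
  {"linear":[0.01,-0.014,0.001],"roll":-0.02},
  {"linear":[0.022,-0.014,0.001],"roll":-0.02},
  {"linear":[0.022,-0.014,0.001],"roll":-0.02},
  {"linear":[0.022,-0.014,0.001],"roll":-0.02},
], fingers=1)

```text
clock: 11.22
tcp_pos: [0.5613, 0.1287, 0.2909]
tcp_rot: [-0.151, -0.691, -0.151, 0.691]
wrist_force: [-0.8, 0.4, -0.4]
grip_width: 0.008
```

```bash
python3 - <<'E'
from h import *
robot.camera("scene");rep()
for r,z in((.062,.265),(.063,.25),(.066,.235),(.070,.22),(.073,.208),(.075,.2)):print(r,z,at(r,z))
E
```

```text
t 11.275 tcp [0.5614 0.1288 0.2911] r 0.0621 phi 114.37 leveraz -245.28 grip 0.003 j6 2.832
Ftool [ 0.33 -0.23 -0.38] mom [0.12 0.04 0.03] torque cw: rxF 0.023 with Mz -0.007
0.062 0.265 [0.0261, 0.0001, 0.0006]
0.063 0.25 [0.0411, -0.0009, 0.0006]
0.066 0.235 [0.0561, -0.0039, 0.0006]
0.07 0.22 [0.0711, -0.0079, 0.0006]
0.073 0.208 [0.0831, -0.0109, 0.0006]
0.075 0.2 [0.0911, -0.0129, 0.0006]
```

drive_tool([
  {"linear":[0.013,0,0.0006],"roll":0},
  {"linear":[0.026,0,0.0006],"roll":0},
  {"linear":[0.033,-0.0005,0.0006],"roll":0},
  {"linear":[0.041,-0.001,0.0006],"roll":0},
  {"linear":[0.048,-0.0025,0.0006],"roll":0},
  {"linear":[0.056,-0.004,0.0006],"roll":0},
  {"linear":[0.063,-0.006,0.0006],"roll":0},
  {"linear":[0.071,-0.008,0.0006],"roll":0},
  {"linear":[0.077,-0.0095,0.0006],"roll":0},
  {"linear":[0.083,-0.011,0.0006],"roll":0},
])

```text
clock: 12.52
tcp_pos: [0.5561, 0.1392, 0.2079]
tcp_rot: [0.151, 0.691, 0.152, -0.69]
wrist_force: [-1.3, 4.0, 5.4]
grip_width: 0.001
```

```bash
python3 - <<'E'
from h import *
import cv2
rep()
p,d=robot.camera("scene");cv2.imwrite("pics/s7.png",cv2.resize(p[150:290,200:400],None,fx=4,fy=4))
for r,z in((.075,.2),(.076,.196),(.076,.193),(.076,.19)):print(r,z,at(r,z))
E
```

```text
t 12.525 tcp [0.5561 0.1392 0.2079] r 0.0737 phi 114.75 leveraz -245.27 grip 0.001 j6 2.85
Ftool [-5.43 -4.23 -0.47] mom [ 0.891  0.35  -0.017] torque cw: rxF 0.034 with Mz 0.051
0.075 0.2 [0.0071, -0.001, -0.0001]
0.076 0.196 [0.0111, -0.002, -0.0001]
0.076 0.193 [0.0141, -0.002, -0.0001]
0.076 0.19 [0.0171, -0.002, -0.0001]
```

View pics/s7.png

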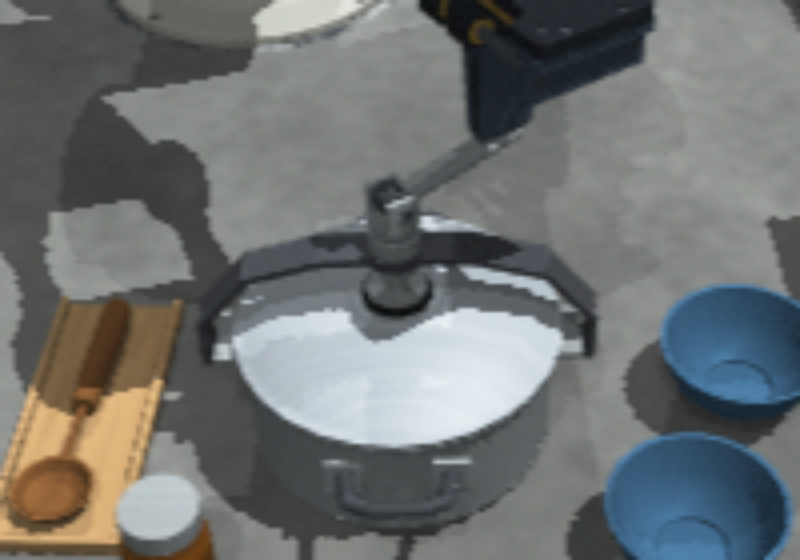

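The scene view shows the lever partly folded with the fingertips on it near (490,140), and the force is about 5 N. I'll keep going slowly.

drive_tool([
  {"linear":[0.004,-0.001,0],"roll":0},
  {"linear":[0.007,-0.001,0],"roll":0},
  {"linear":[0.01,-0.002,0],"roll":0},
  {"linear":[0.012,-0.002,0],"roll":0},
  {"linear":[0.014,-0.002,0],"roll":0},
  {"linear":[0.014,-0.002,0],"roll":0},
])

```text
clock: 13.32
tcp_pos: [0.5553, 0.1404, 0.1938]
tcp_rot: [0.151, 0.691, 0.151, -0.691]
wrist_force: [0.2, 1.4, 2.3]
grip_width: 0.006
```

```bash
python3 - <<'E'
from h import *
rep();avg(3);rep()
E
```

```text
t 13.325 tcp [0.5553 0.1404 0.1938] r 0.0752 phi 114.95 leveraz -245.27 grip 0.006 j6 2.853
Ftool [-2.26 -1.21 -0.75] mom [ 0.488  0.015 -0.018] torque cw: rxF 0.057 with Mz 0.075
avg Ftool,Mz,k,k-Mz [-2.016 -0.835 -1.057 -0.01   0.08   0.089] sd [0.257 0.301 0.367 0.007 0.028 0.029]
t 13.475 tcp [0.5552 0.1403 0.1938] r 0.0751 phi 115.04 leveraz -245.27 grip 0.005 j6 2.853
Ftool [-1.88 -0.82 -1.05] mom [ 0.357 -0.032 -0.025] torque cw: rxF 0.079 with Mz 0.104
```

Not at the stop yet. I'll press in 1.5 mm steps until the force rises sharply.

drive_tool([
  {"linear":[0.001,0,0],"roll":0},
  {"linear":[0.002,0,0],"roll":0},
  {"linear":[0.002,0,0],"roll":0},
])

```text
clock: 13.85
tcp_pos: [0.5552, 0.1404, 0.1919]
tcp_rot: [0.151, 0.691, 0.151, -0.691]
wrist_force: [-0.4, 3.1, 3.7]
grip_width: -0.001
```

drive_tool([
  {"linear":[0.001,0,0],"roll":0},
  {"linear":[0.001,0,0],"roll":0},
])

```text
clock: 14.1
tcp_pos: [0.5553, 0.1405, 0.1911]
tcp_rot: [0.151, 0.691, 0.151, -0.691]
wrist_force: [-1.3, 2.8, 7.1]
grip_width: 0.003
```

drive_tool([
  {"linear":[0.001,0,0],"roll":0},
  {"linear":[0.001,0,0],"roll":0},
])

```text
clock: 14.35
tcp_pos: [0.5554, 0.1406, 0.1906]
tcp_rot: [0.151, 0.691, 0.151, -0.69]
wrist_force: [-3.3, 2.8, 14.2]
grip_width: 0.008
```

drive_tool([
  {"linear":[0.0005,0,0],"roll":0},
  {"linear":[0.0005,0,0],"roll":0},
])

```text
clock: 14.6
tcp_pos: [0.5554, 0.1406, 0.1904]
tcp_rot: [0.151, 0.691, 0.151, -0.69]
wrist_force: [-4.3, 3.3, 18.1]
grip_width: 0.004
```

The force rises steeply (18 N) and the tip has stopped at 0.1904, so the lever is at its stop. I'll lift straight up and look.

drive_tool([
  {"linear":[-0.004,0,0],"roll":0},
  {"linear":[-0.02,0,0],"roll":0},
  {"linear":[-0.06,0,0],"roll":0},
  {"linear":[-0.11,0,0],"roll":0},
  {"linear":[-0.13,0.02,0],"roll":0},
  {"linear":[-0.13,-0.03,0],"roll":0},
  {"linear":[-0.13,-0.06,0],"roll":0},
  {"linear":[-0.13,-0.06,0],"roll":0},
])

```text
clock: 15.6
tcp_pos: [0.5293, 0.1962, 0.3202]
tcp_rot: [0.152, 0.691, 0.152, -0.69]
wrist_force: [0.4, 0.1, 0.5]
grip_width: 0.007
```

```bash
python3 - <<'E'
from h import *
import cv2
robot.camera("wrist")
rep()
c=robot.get_calibration("wrist");M=c["cam_to_world"]
p,d=robot.camera("wrist");cv2.imwrite("pics/w8.png",p)
v,u=np.mgrid[0:400,0:640];z=d
P=np.stack([(u-c["cx"])/c["fx"]*z,(v-c["cy"])/c["fy"]*z,z],-1)@M[:3,:3].T+M[:3,3]
rr=np.hypot(P[...,0]-AX[0],P[...,1]-AX[1])
m=(P[...,2]>.175)&(P[...,2]<.28)&(rr<.1)&(rr>.025);Q=P[m];cc=Q.mean(0);w,V=np.linalg.eigh(np.cov((Q-cc).T));a=V[:,2];print(m.sum(),cc,a,np.degrees(np.arctan2(a[1],a[0])),"elev",np.degrees(np.arcsin(a[2])),w)
p,d=robot.camera("scene");cv2.imwrite("pics/s8.png",cv2.resize(p[150:300,190:430],None,fx=3.3,fy=3.3))
E
```

```text
t 15.65 tcp [0.5299 0.1952 0.3201] r 0.1356 phi 114.9 leveraz -245.19 grip 0.006 j6 2.956
Ftool [-0.38 -0.15  0.06] mom [ 0.111 -0.018 -0.007] torque cw: rxF -0.008 with Mz -0.002
989 [0.56358914 0.12301857 0.18983967] [-0.436405    0.89971392 -0.00809512] 115.87564054141626 elev -0.46382152446585684 [9.40164072e-07 2.06028608e-05 3.41837996e-04]
```

View pics/s8.png

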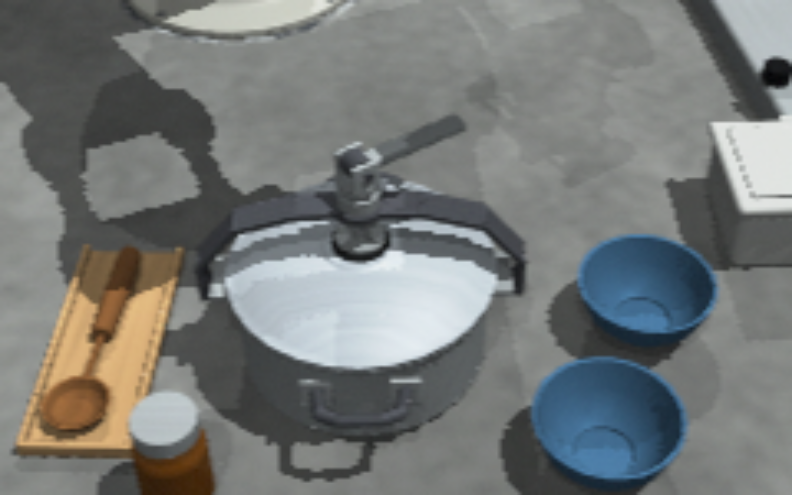

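View pics/w8.png

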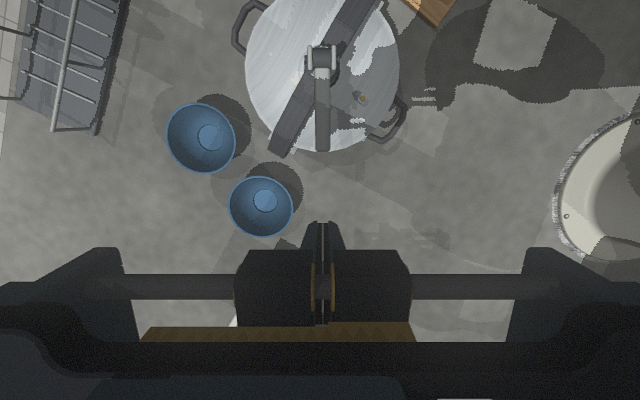

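The lever measures level (-0.5°) at an unchanged azimuth, the arm is clear, and the bystanders look undisturbed. Handing in.

```bash
python3 - <<'E'
from workcell import robot
print(robot.hand_in())
E
```

```text
the job is handed in; nothing more can be done
None
```

I turned the clamp screw snug with the lever still raised, folded the lever down to its stop, and handed the job in at about 15.7 s. I got no verdict, and the force on the lid was never measured directly.

- **Snugging:** I turned the screw clockwise about 3.6 rad, pushing the lever from the side with the open fingers around it. The torque climbed at the expected slope. The last reading, taken while turning, was 5.7 N sideways on the lever, or 0.25 to 0.36 N m. That works out to roughly 40 N on the lid. The lever still stood at 45°.
- **Folding:** I pressed near the lever's end with closed fingers, at about 2–7 N, until the force rose steeply to 18 N at the stop. I then lifted clear.
- **Last checks:** The lever was level to within 0.5° and had not turned. The wrist force was near zero with the arm clear. The bystanders looked undisturbed in the pictures, but I did not measure their positions.
- **Disagreements:**
  - Torque from the sideways force alone and torque with the wrist moment added differed by about 0.1 N m; both were within the snug range.
  - Readings with the arm at rest varied and ran lower, so I relied on those taken while turning.
  - One retreat command was refused as invalid, with no motion, and I repeated it with the roll value included.

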